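# Find the stiffest stamp by feel and stamp the form

## Task

The three self-inking stamps look alike, but one has a stiffer spring than the other two. Find it by pressing the stamps gently until they click, never ramming them against the stop; then stand the stiffest one squarely inside the printed frame on the pad of forms, press it there until it clicks, and leave it standing there with its cap sprung back up. Leave the other two stamps standing where they are and do not disturb the glue stick, eraser and clip box.

Things in the scene. Friction and masses are not known exactly. Their poses are not given: they have to be found in the camera images.
- stamp_a: One of three look-alike self-inking stamps: black block 46 (x) x 68 (y) x 75 (z) mm, about 85 g, standing loose and upright. Origin: centre of its underside, 1.5 mm below its feet, z up. Base frame 38 x 60 mm up to 33 mm; above it the sprung cap, 44 x 68 mm, flat top 75 mm above the origin, sliding straight down. Grip the cap across x, about 55 mm up; the base hangs from it when lifted. Which is stiffest is unknown.
- stamp_b: One of three look-alike self-inking stamps: black block 46 (x) x 68 (y) x 75 (z) mm, about 85 g, standing loose and upright. Origin: centre of its underside, 1.5 mm below its feet, z up. Base frame 38 x 60 mm up to 33 mm; above it the sprung cap, 44 x 68 mm, flat top 75 mm above the origin, sliding straight down. Grip the cap across x, about 55 mm up; the base hangs from it when lifted. Which is stiffest is unknown.
- stamp_c: One of three look-alike self-inking stamps: black block 46 (x) x 68 (y) x 75 (z) mm, about 85 g, standing loose and upright. Origin: centre of its underside, 1.5 mm below its feet, z up. Base frame 38 x 60 mm up to 33 mm; above it the sprung cap, 44 x 68 mm, flat top 75 mm above the origin, sliding straight down. Grip the cap across x, about 55 mm up; the base hangs from it when lifted. Which is stiffest is unknown.
- stamp_a_body (a joint): How far stamp_a's cap is down: 0 m at rest, stop at 0.012; past 0.010 it clicks and has printed. The spring starts at about 0.4 of its full force and climbs evenly to the full force at the stop, where the resistance turns hard. It springs back when let go. Full forces of the three lie between 3 and 11 N, at least 3 N apart. A stamp bearing on mat or pad with over 24 N is pressed too hard.
- stamp_b_body (a joint): How far stamp_b's cap is down: 0 m at rest, stop at 0.012; past 0.010 it clicks and has printed. The spring starts at about 0.4 of its full force and climbs evenly to the full force at the stop, where the resistance turns hard. It springs back when let go. Full forces of the three lie between 3 and 11 N, at least 3 N apart. A stamp bearing on mat or pad with over 24 N is pressed too hard.
- stamp_c_body (a joint): How far stamp_c's cap is down: 0 m at rest, stop at 0.012; past 0.010 it clicks and has printed. The spring starts at about 0.4 of its full force and climbs evenly to the full force at the stop, where the resistance turns hard. It springs back when let go. Full forces of the three lie between 3 and 11 N, at least 3 N apart. A stamp bearing on mat or pad with over 24 N is pressed too hard.
- form_pad: Pad of forms, fixed on the mat: paper block 150 (x) x 116 (y) x 10 (z) mm with a grey binding strip along its +x edge, ruled lines, and an empty printed frame on the other half. Origin: centre of its underside on the mat.
- stamp_frame (a point): Centre of the printed frame on the pad, on the paper's surface 12 mm above the desk. The frame is 60 mm along x and 84 mm along y; a stamp stands square in it with its 68 mm side along the frame's y (either way round).
- desk_mat: Grey writing mat fixed on the desk, 325 (x) x 470 (y) x 2 mm; all the work stands on it, so its top, 2 mm above the desk, is the surface the stamps and bystanders stand on. Origin: centre of its underside.
- monitor: Computer monitor at the right of the work, fixed; it rises to about 0.5 m and must be gone round. Origin: under its foot, on the desk.
- glue_stick: Glue stick, bystander, 27 mm across and 92 mm tall, standing loose. Origin: centre of its underside.
- eraser: Eraser, bystander, 18 (x) x 52 (y) x 12 (z) mm, lying loose. Origin: centre of its underside.
- clip_box: Flat box of paper clips, bystander, 52 (x) x 64 (y) x 21 (z) mm, lid fixed shut, loose. Origin: centre of its underside.

How it is judged:
By the outcome, as a careful person would: the job done as asked, in the order asked, and still so for the second after the job is handed in, with the robot touching nothing.
It also fails if it takes over 72 s, if anything falls off the work surface, if the arm or the gripper's body presses on something with over 40 N, if the wrist force passes 120 N, or if a joint passes its speed limit or range.

## Robot

A 6-joint arm with a two-finger parallel gripper is mounted at the origin on the work surface; the furniture and walls round the work are solid. World frame = base frame: x ahead of the robot, y to its left, z up, the work surface at z = 0. Lengths are in mm, angles in degrees, forces in N, time in s.
With the tool pointing down it reaches from about 300 to 850 mm from the base axis. Payload 4.2 kg.
Tool frame: the origin (TCP) lies at the very end of the fingers, on their centre line; the grasp point (between the pads) lies 19 mm behind it; x points along the fingers, y is the direction in which the jaws open and shut, and the axes are right-handed (so a half turn about x gives the same grasp; the last joint's range is limited). The gripper opens to 91 mm and grips with 3 to 60 N. Pads are 32 mm wide; open, the fingers measure 118 mm over their backs; the gripper's body (76 mm by 178 mm) begins 60 mm behind the grasp point.
Start: joints at [-71.677, 18.312, 89.639, -0, 72.044, -1.146], TCP at [191.65, -542.138, 213.976] pointing down, gripper open.
Joint ranges: [-177.97, 177.97], [-48.28, 115.42], [12.27, 149.76], [-77.06, 257.06], [2.81, 150.46], [-146.56, 146.56]. Speed limits (degrees/s): [147.25, 147.25, 180, 180, 180, 180].

## Interface

Orientations are given as [roll, pitch, yaw] about the fixed x, y, z axes, in that order (R = Rz(yaw) Ry(pitch) Rx(roll)).
In Python, from workcell import sensors, grab_frame, job_done, finder gives the robot as it stands.
- The arm moves only by the tool play_rows, never from a script. Its argument "motion" is a list of rows, each a list of 5 numbers: the shift along the world's x, y, z in m, then the turn about the world's z in rad, then the opening, from 0 (shut) to 1 (fully open). In form: [[tx, ty, tz, roll, fingers], ...]. A call has exactly 8 rows; each row is the pose to reach, as a shift and turn from the pose commanded when the call began; what a row does not reach only later rows make up. A row lasts 1/12 s, in which the tool goes at most 41.7 mm and 7.16 degrees, less where a joint would pass 70% of its speed; a pose out of reach is approached as far as the arm can. A call with a gripper value outside its range is refused whole. The fingers move at their own pace and stop on an object; "squeeze" is the grip in N (left out, the last holds). Time passes only in rows, so rows that repeat a pose let the fingers close, or fill a call up. It gives the time, the measured TCP pose, the force and the opening at its end, in the units of the state.
- sensors.state(): the state, without advancing time (a new reading comes with each control period).
- grab_frame(name): name is "scene" or "top" or "wrist"; returns a dict with "img" (400x640x3 uint8, blue, green, red), "fx", "fy", "cx", "cy" (pixels), "k1" (the pictures are not rectified: a ray, as slopes to the right and down, at radius r is drawn at 1 + k1 r^2 times it, then the intrinsics apply), "rvec" (rotation vector, rad) and "tvec" (3), from world to camera coordinates, as OpenCV has them; the wrist camera has in their place "tool_from_camera" (4x4, takes a point from camera to tool coordinates, whose origin is the TCP and whose axes are the tool frame's). Camera axes: x right, y down, z forward; pixel columns grow to the right and rows downward; lengths in mm; the calibration is good to about 2 mm. A picture is of the moment at which its call begins: read the wrist's pose just before it. There is no depth.
- job_done(): hands the job in, once; it reports no verdict.
Trained networks look in a picture, given as the dict that the camera call returned (one of the last four; its "shot" number tells which), for a name from the list of things; names that differ only in an ending like _2 or _b are one class to them, and where a whole thing is asked for, a point or a joint stands for the part that bears it (a point fixed in the world has none). Each returns a list of dicts, best first, with "conf" (0 to 1); they miss things now and then, are a little off and sometimes report something else, mostly with a low value. They report only what shows in the picture. A call takes as long as a camera call.
- finder.spot_in(picture, label): "point" ([column, row] in pixels, amid what is visible of it).
- finder.spot_point(picture, label): "point" ([column, row] in pixels: a listed point, or the origin of a listed thing).
The state is a dict: "time_s": time; "qpos": joint angles; "qvel": joint speeds; "effort": joint torques, N m; "ee_pos": TCP position; "ee_rot": TCP orientation; "force": force on the tool from outside, world axes, zero at the start; "torque": the same for the moment, N m; "gripper_width": finger opening in mm.
Only numpy, scipy, OpenCV 4.12 (cv2) and the standard library are available. Lean on these libraries where they do the work, as an engineer would, in place of code of your own. Each camera call takes 0.05 s, during which the arm holds its last target.

## Working session

There is one attempt and no reset: what is moved stays moved. The work goes in short steps, Python scripts to look and compute and a tool call to move; the robot and the scene stay as the last step left them, time stands still between calls to the robot, and variables do not carry over. Pictures are saved under pics/ and viewed, and the job is handed in when it is done.

Besides the shell and the picture viewer there is one more tool, called after "Call:" as name([rows], argument=value, ...), one row to a line, values as JSON. play_rows: Moves the arm, as the interface text tells. Its arguments: {"type":"object","properties":{"motion":{"type":"array","items":{"type":"array","items":{"type":"number"}}},"squeeze":{"type":"number"}},"required":["motion"]}

```bash
mkdir -p pics; ls; python3 - <<'E'
from workcell import sensors, grab_frame, finder
import cv2
s=sensors.state();print(s)
for n in("scene","top"):
    f=grab_frame(n);cv2.imwrite(f"pics/{n}0.png",f["img"])
    print({k:f[k] for k in f if k!="img"})
    for l in("stamp_a","stamp_frame","form_pad","glue_stick","eraser","clip_box"):
        for fn in (finder.spot_in,finder.spot_point):
            try: print(n,l,fn.__name__,[( [round(float(v),1) for v in d["point"]],round(d["conf"],2)) for d in fn(f,l)])
            except Exception as e: print(l,e)
E
```

```text
pics
{'time_s': 0.0, 'qpos': array([-7.16775284e+01,  1.83515673e+01,  8.97060342e+01,  4.99929213e-04,
        7.20428130e+01, -1.14561661e+00]), 'qvel': array([ 0.00130592,  0.00160335,  0.1351615 ,  0.07388031, -0.02282941,
        0.05982876]), 'effort': array([ 2.52522398e-06, -4.12461019e+01, -2.31972420e+01,  7.28142844e-02,
        4.59629484e-02, -1.35850855e-04]), 'ee_pos': array([ 191.48685878, -541.65135996,  213.12353237]), 'ee_rot': array([-91.41682062,  89.89958442, 108.051113  ]), 'force': array([-0.64816605, -0.29222324,  0.18863724]), 'torque': array([ 0.010455  , -0.03564045,  0.00094031]), 'gripper_width': 91.32283559071209}
{'fx': 387.0259457937924, 'fy': 387.0259457937924, 'cx': 316.6001374632963, 'cy': 200.09641417793765, 'k1': -0.06087167927851221, 'rvec': array([ 0.6888623 , -2.38021934,  1.39845652]), 'tvec': array([493.98507634, 190.69258953, 658.94494976]), 'shot': 1}
scene stamp_a call [([300.0, 221.3], 0.89), ([378.5, 205.3], 0.69), ([255.2, 235.4], 0.62)]
scene stamp_a call [([301.5, 232.6], 0.96), ([257.4, 246.6], 0.73), ([374.2, 220.7], 0.55)]
scene s
[... 697 characters left out ...]
), 'shot': 2}
top stamp_a call [([301.6, 197.5], 0.93), ([259.9, 174.0], 0.93), ([356.1, 251.2], 0.65)]
top stamp_a call [([299.3, 199.9], 0.87), ([357.1, 252.0], 0.82), ([262.1, 179.2], 0.78)]
top stamp_frame call [([216.5, 259.5], 0.56)]
top stamp_frame call [([217.0, 272.8], 0.85), ([306.5, 261.9], 0.37)]
top form_pad call [([217.1, 259.2], 0.92), ([289.5, 213.4], 0.41), ([348.7, 194.9], 0.19)]
top form_pad call [([216.3, 258.7], 0.85)]
top glue_stick call [([305.5, 260.2], 0.61)]
top glue_stick call [([306.3, 261.7], 0.5)]
top eraser call [([348.7, 194.8], 0.55)]
top eraser call [([351.0, 194.5], 0.64)]
top clip_box call [([303.4, 158.8], 0.57)]
top clip_box call [([302.7, 158.9], 0.96)]
```

View pics/scene0.png

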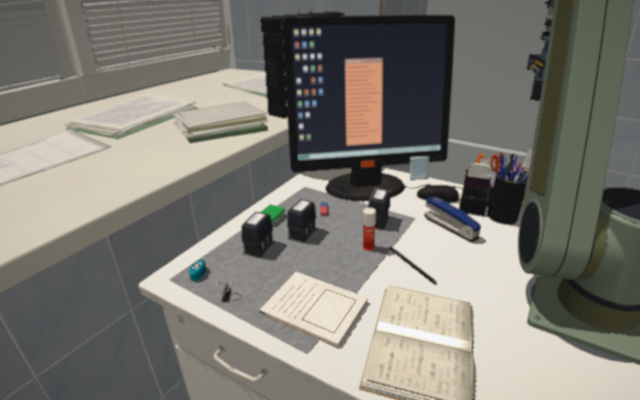

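```bash
python3 - <<'E'
import cv2
i=cv2.imread("pics/top0.png")[120:340,140:440]
cv2.imwrite("pics/top0c.png",cv2.resize(i,(795,583),interpolation=cv2.INTER_CUBIC))
E
```

```text
(no output)
```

View pics/top0c.png

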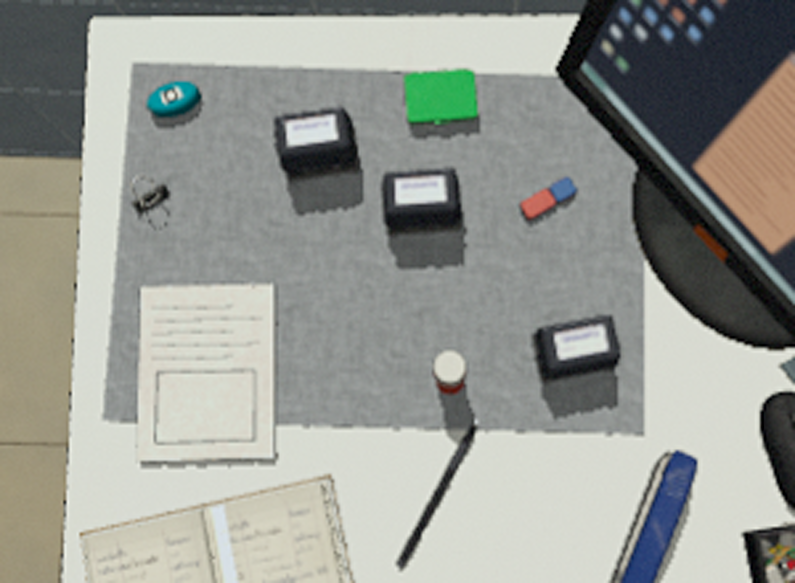

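```bash
cat > h.py <<'E'
import numpy as np, cv2
from scipy.spatial.transform import Rotation as R
def cam(f, st=None):
    """returns Rcw (world->cam), t"""
    if "rvec" in f: return cv2.Rodrigues(f["rvec"])[0], np.array(f["tvec"])
    T=np.array(f["tool_from_camera"]); 
    W=np.eye(4); W[:3,:3]=R.from_euler("xyz",st["ee_rot"],degrees=True).as_matrix(); W[:3,3]=st["ee_pos"]
    M=np.linalg.inv(W@T); return M[:3,:3],M[:3,3]
def K(f): return np.array([[f["fx"],0,f["cx"]],[0,f["fy"],f["cy"]],[0,0,1.]])
def proj(f,P,st=None):
    Rm,t=cam(f,st); return cv2.projectPoints(np.array(P,float).reshape(-1,3),cv2.Rodrigues(Rm)[0],t,K(f),np.array([f["k1"],0,0,0.]))[0].reshape(-1,2)
def ray(f,px,z,st=None):
    Rm,t=cam(f,st); u=cv2.undistortPoints(np.array(px,float).reshape(-1,1,2),K(f),np.array([f["k1"],0,0,0.])).reshape(-1,2)
    d=np.c_[u,np.ones(len(u))]@Rm; c=-Rm.T@t; return c+d*((z-c[2])/d[:,2])[:,None]
def box(x,y,yaw,lx,ly,z):
    a=np.deg2rad(yaw);c,s=np.cos(a),np.sin(a)
    return np.array([[x+c*u-s*v,y+s*u+c*v,z] for u,v in((-lx/2,-ly/2),(lx/2,-ly/2),(lx/2,ly/2),(-lx/2,ly/2))])
E
python3 - <<'E'
from h import *
from workcell import grab_frame, sensors
f=grab_frame("top"); im=f["img"]
np.set_printoptions(suppress=True,precision=1)
for n,p in(("L",(260,174)),("M",(301.6,197.5)),("R",(356,251))):
    x,y=int(p[0]),int(p[1]);r=22
    g=cv2.cvtColor(im[y-r:y+r,x-r:x+r],cv2.COLOR_BGR2GRAY)
    m=(g>140).astype(np.uint8); k,l,st,c=cv2.connectedComponentsWithStats(m)
    i=min(range(1,k),key=lambda j:np.hypot(*(c[j]-r+4))-0.01*st[j,4]) 
    pts=np.argwhere(l==i)[:,::-1]+[x-r,y-r]
    w=ray(f,pts.astype(float),75.5)[:,:2].astype(np.float32)
    print(n,len(pts),w.mean(0),cv2.minAreaRect(w))
print("frame",ray(f,[[217,272.8]],12),"pad",ray(f,[[216.3,258.7]],12))
print("glue",ray(f,[[306.3,261.7]],2),"er",ray(f,[[349,194.8]],8),"clip",ray(f,[[303.4,158.8]],21))
print("framecorners",ray(f,np.array([[155,370],[256,371],[255,443],[155,443]])/2.65+[140,120],12))
print("padcorners",ray(f,np.array([[140,285],[273,284],[274,459],[138,460]])/2.65+[140,120],12))
E
```

```text
L 809 [627.  163.6] ((615.1570434570312, 160.61929321289062), (100.56857299804688, 96.76869201660156), 2.4216907024383545)
M 835 [577.   64.8] ((565.26220703125, 66.90670013427734), (97.9854736328125, 96.27413177490234), 1.8053770065307617)
R 836 [461.8 -51.6] ((448.5783996582031, -57.395843505859375), (93.90837860107422, 95.1925048828125), 1.5643075704574585)
frame [[395.6 252.3  12. ]] pad [[427.6 256.1  12. ]]
glue [[427.2  50.3   2. ]] er [[587.8 -45.9   8. ]] clip [[669.2  64.8  21. ]]
framecorners [[424.4 296.4  12. ]
 [425.8 209.7  12. ]
 [364.5 206.8  12. ]
 [362.3 291.6  12. ]]
padcorners [[498.  315.1  12. ]
 [502.2 199.5  12. ]
 [351.5 189.9  12. ]
 [347.7 304.9  12. ]]
```

```bash
python3 - <<'E'
from h import *
from workcell import grab_frame, sensors
f=grab_frame("top"); im=f["img"]
np.set_printoptions(suppress=True,precision=2)
s=sensors.state()
print(R.from_euler("xyz",s["ee_rot"],degrees=True).as_matrix())
for n,p in(("L",(260,171)),("M",(299,191)),("R",(359,249))):
    x,y=p;r=22
    g=cv2.cvtColor(im[y-r:y+r,x-r:x+r],cv2.COLOR_BGR2GRAY)
    m=(g>165).astype(np.uint8); k,l,st,c=cv2.connectedComponentsWithStats(m)
    i=max(range(1,k),key=lambda j:st[j,4]) 
    pts=np.argwhere(l==i)[:,::-1]+[x-r,y-r]
    w=ray(f,pts.astype(float),75.5)[:,:2].astype(np.float32)
    print(n,len(pts),w.mean(0),cv2.minAreaRect(w))
w=ray(f,np.array([[155,370],[256,371],[255,443],[155,443]])/2.65+[140,120],12)[:,:2].astype(np.float32)
print(cv2.minAreaRect(w))
w=ray(f,np.array([[140,285],[273,284],[274,459],[138,460]])/2.65+[140,120],12)[:,:2].astype(np.float32)
print(cv2.minAreaRect(w))
f=grab_frame("wrist");print(f["tool_from_camera"],f["fx"])
E
```

```text
[[ 0.    0.33 -0.94]
 [-0.   -0.94 -0.33]
 [-1.    0.   -0.  ]]
L 177 [625.3  166.47] ((625.3546142578125, 166.51727294921875), (21.74422264099121, 41.85193634033203), 10.349642753601074)
M 179 [576.39  72.87] ((576.118896484375, 72.76934814453125), (20.572134017944336, 40.087364196777344), 1.7792805433273315)
R 187 [452.35 -64.02] ((452.35565185546875, -63.92563247680664), (21.36524200439453, 41.291709899902344), 12.880611419677734)
((394.43218994140625, 251.60162353515625), (62.1168327331543, 88.0417251586914), 1.4601664543151855)
((424.7384033203125, 252.45639038085938), (154.2267608642578, 115.5791015625), 3.6654441356658936)
[[   0.     -0.27    0.96 -171.09]
 [   1.      0.     -0.     -0.63]
 [  -0.      0.96    0.27  -78.73]
 [   0.      0.      0.      1.  ]] 337.25861813038523
```

```bash
python3 - <<'E'
from h import *
from workcell import grab_frame, sensors
np.set_printoptions(suppress=True,precision=1)
f=grab_frame("scene")
for z in(80,120,160):print(z,ray(f,[[290,170],[452,150]],z)[:,:2].ravel())
for z in(450,500):print(z,ray(f,[[287,18],[453,15]],z)[:,:2].ravel())
Rm,t=cam(f);print("cam",-Rm.T@t)
f=grab_frame("top");Rm,t=cam(f);print("cam",-Rm.T@t)
E
```

```text
80 [ 699.5  -51.   384.2 -405.5]
120 [ 646.    19.2  361.4 -300.8]
160 [ 592.5   89.5  338.6 -196. ]
450 [ 569.8  108.2  355.1 -110. ]
500 [ 61.6 789.4 106.6 835.2]
cam [149.6 671.4 491.3]
cam [ 332.    34.6 1105. ]
```

View pics/top0.png

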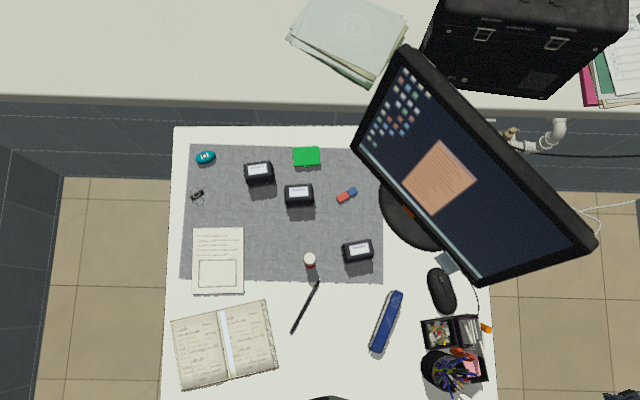

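```bash
python3 - <<'E'
from h import *
from workcell import grab_frame
np.set_printoptions(suppress=True,precision=0)
f=grab_frame("top"); 
for z in (100,130,160):print(z,ray(f,[[477,285],[352,150]],z)[:,:2].ravel())
for z in (440,470,500):print(z,ray(f,[[595,243],[408,47]],z)[:,:2].ravel())
print(ray(f,[[412,215]],10), "items near desk:",ray(f,[[455,370],[440,290],[385,320]],60))
E
```

```text
100 [ 380. -311.  668.  -44.]
130 [ 379. -301.  658.  -42.]
160 [ 377. -291.  648.  -40.]
440 [ 427. -364.  722. -101.]
470 [ 423. -346.  705.  -95.]
500 [ 419. -328.  687.  -89.]
[[ 543. -195.   10.]] items near desk: [[ 203. -271.   60.]
 [ 369. -244.   60.]
 [ 302. -124.   60.]]
```

Call:
play_rows([
  [-0.01,0.029,0.011,0,0],
  [-0.02,0.058,0.022,0,0],
  [-0.031,0.087,0.034,0,0],
  [-0.042,0.118,0.046,0,0],
  [-0.052,0.148,0.057,0,0],
  [-0.063,0.178,0.068,0,0],
  [-0.073,0.206,0.08,0,0],
  [-0.081,0.23,0.088,0,0],
], squeeze=20)

```text
time_s: 2.27
ee_pos: [110.0, -310.4, 303.0]
ee_rot: [86.3, 89.9, -74.2]
force: [0.3, -0.2, 0.2]
gripper_width: 40.7
```

Call:
play_rows([
  [0.037,0.015,0,0.122,0],
  [0.072,0.035,0,0.244,0],
  [0.104,0.059,0,0.366,0],
  [0.133,0.087,0,0.488,0],
  [0.159,0.119,0,0.61,0],
  [0.18,0.153,0,0.732,0],
  [0.197,0.19,0,0.854,0],
  [0.21,0.228,0,0.976,0],
])

```text
time_s: 2.93
ee_pos: [321.6, -82.3, 302.2]
ee_rot: [90.1, 89.9, -14.2]
force: [1.2, -0.9, -0.4]
gripper_width: 0.2
```

```bash
python3 - <<'E'
from h import *
from workcell import grab_frame, sensors
np.set_printoptions(suppress=True,precision=2)
s=sensors.state();print(s["time_s"],s["ee_pos"],s["gripper_width"],s["qpos"])
print(R.from_euler("xyz",s["ee_rot"],degrees=True).as_matrix())
f=grab_frame("wrist");cv2.imwrite("pics/w1.png",f["img"])
E
```

```text
2.9333 [321.6  -82.34 302.19] 0.15703506718466465 [-16.35  -7.45 106.33   0.    81.05  -2.08]
[[ 0.    0.97 -0.25]
 [-0.   -0.25 -0.97]
 [-1.    0.   -0.  ]]
```

View pics/w1.png

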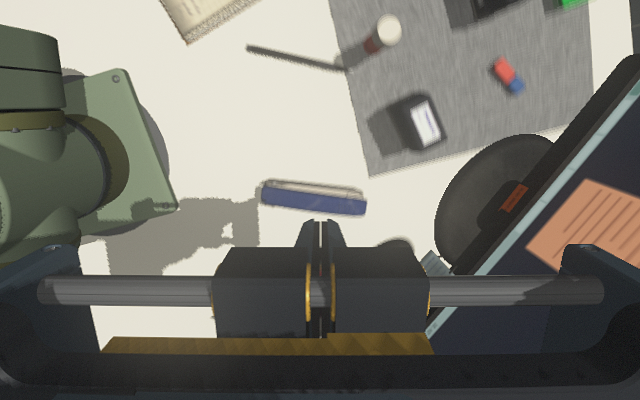

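Call:
play_rows([
  [0.018,0.003,-0.018,0.07,0],
  [0.036,0.006,-0.036,0.14,0],
  [0.056,0.009,-0.058,0.22,0],
  [0.078,0.012,-0.082,0.3,0],
  [0.1,0.015,-0.106,0.38,0],
  [0.118,0.017,-0.13,0.44,0],
  [0.13,0.018,-0.15,0.472,0],
  [0.13,0.018,-0.15,0.472,0],
])

```text
time_s: 3.65
ee_pos: [450.2, -65.9, 148.4]
ee_rot: [-113.5, 89.6, 169.0]
force: [-0.9, 0.3, 0.1]
gripper_width: 0.7
```

```bash
cat > look.py <<'E'
import sys
from h import *
from workcell import grab_frame, sensors
np.set_printoptions(suppress=True,precision=2)
s=sensors.state();f=grab_frame("wrist");cv2.imwrite(sys.argv[1],f["img"])
import pickle;pickle.dump((s,f),open(sys.argv[1]+".pkl","wb"))
M=R.from_euler("xyz",s["ee_rot"],degrees=True).as_matrix()
print(s["time_s"],s["ee_pos"],"jaw yaw",np.degrees(np.arctan2(M[1,1],M[0,1])),s["force"],s["gripper_width"])
E
python3 look.py pics/w2.png
```

```text
3.65 [450.19 -65.86 148.42] jaw yaw 12.469551070567146 [-0.9   0.28  0.1 ] 0.6634870284604631
```

View pics/w2.png

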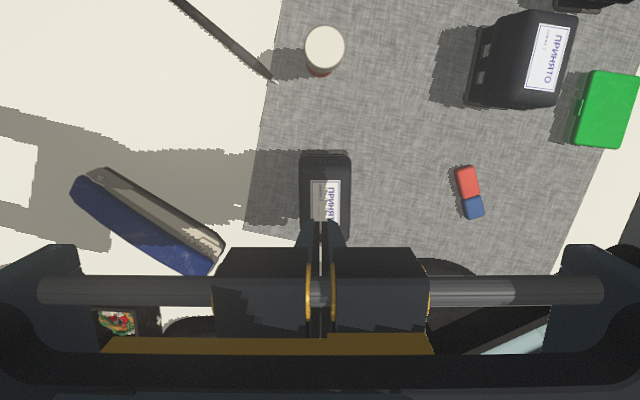

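```bash
cat > ov.py <<'E'
import sys,pickle
from h import *
def ov(pk,out,poses,crop=None,sc=2,pk2=None):
    s,f=pickle.load(open(pk,"rb")); im=cv2.resize(f["img"],None,fx=sc,fy=sc,interpolation=cv2.INTER_CUBIC)
    for x,y,yaw,lx,ly,z,c in poses:
        p=proj(f,box(x,y,yaw,lx,ly,z),s); cv2.polylines(im,[np.round((p+.5)*sc).astype(int)],True,c,1,cv2.LINE_AA)
    if crop: a,b,c,d=[v*sc for v in crop]; im=im[b:d,a:c]
    cv2.imwrite(out,im)
E
python3 - <<'E'
from ov import *
G,Rr,Y=(0,255,0),(0,0,255),(0,255,255)
P=[]
for x,y,a in((576.4,72.9,1.8),(452.3,-64,12.9)):
    P+=[(x,y,a,44,68,75.5,G),(x,y,a,38,60,2,Y)]
ov("pics/w2.png.pkl","pics/o2.png",P,(270,0,640,240),2)
E
```

```text
(no output)
```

View pics/o2.png

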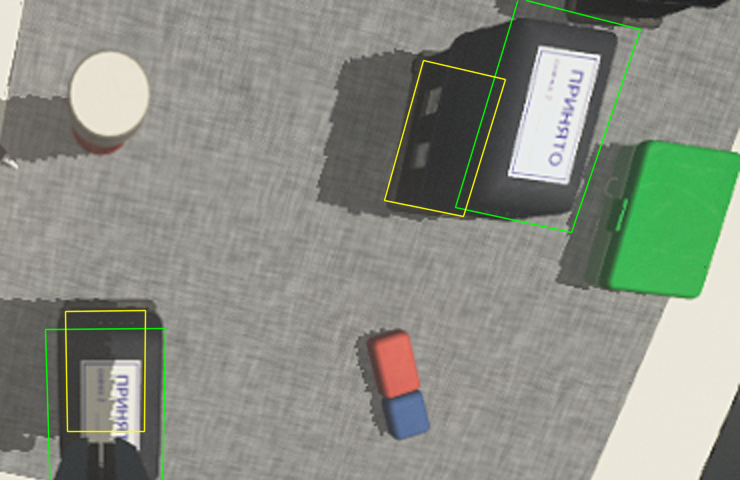

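```bash
python3 - <<'E'
from ov import *
np.set_printoptions(suppress=True,precision=1)
s,f=pickle.load(open("pics/w2.png.pkl","rb"))
# M label corners, in crop px/2 + (270,0)
q=np.array([[539,44],[600,53],[571,185],[508,175]])/2+[270,0]
print("M",ray(f,q,75.5,s)[:,:2], ray(f,q,75.5,s).mean(0))
q=np.array([[82,360],[143,360]])/2+[270,0]
print("R",ray(f,q,75.5,s)[:,:2])
q=np.array([[58,340],[162,340]])/2+[270,0]
print("Rcap",ray(f,q,68,s)[:,:2], ray(f,q,75.5,s)[:,:2])
# TCP check
print(proj(f,[s["ee_pos"]],s))
E
```

```text
M [[565.8  94.6]
 [587.3  97. ]
 [593.7  54.5]
 [570.5  52.5]] [579.3  74.6  75.5]
R [[439.5 -44.5]
 [461.6 -39.5]]
Rcap [[429.1 -40.5]
 [467.6 -32. ]] [[429.3 -39. ]
 [466.6 -30.7]]
[[317.5 249.9]]
```

Call:
play_rows([
  [0.004,0.003,-0.015,0,0],
  [0.004,0.003,-0.032,0,0],
  [0.004,0.003,-0.048,0,0],
  [0.004,0.003,-0.06,0,0],
  [0.004,0.003,-0.066,0,0],
  [0.004,0.003,-0.068,0,0],
  [0.004,0.003,-0.068,0,0],
  [0.004,0.003,-0.068,0,0],
])

```text
time_s: 4.37
ee_pos: [455.2, -63.4, 85.2]
ee_rot: [68.4, 89.9, -9.2]
force: [0.7, -0.3, 0.7]
gripper_width: 0.2
```

```bash
python3 look.py pics/w3.png
```

```text
4.3667 [455.24 -63.42  85.18] jaw yaw 12.400462006116163 [ 0.65 -0.29  0.68] 0.2213375762851083
```

View pics/w3.png

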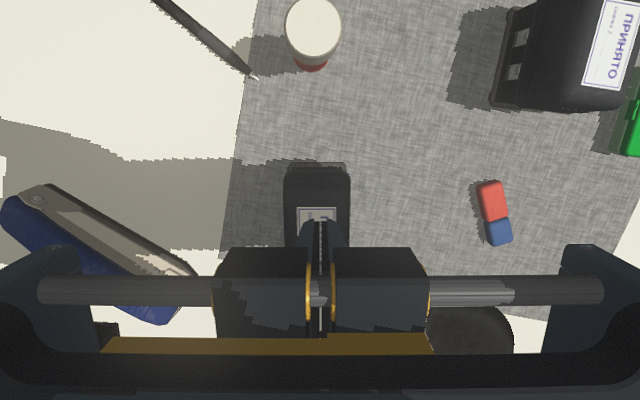

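Call:
play_rows([
  [0,0,-0.003,0,0],
  [0,0,-0.005,0,0],
  [0,0,-0.007,0,0],
  [0,0,-0.008,0,0],
  [0,0,-0.009,0,0],
  [0,0,-0.01,0,0],
  [0,0,-0.01,0,0],
  [0,0,-0.01,0,0],
])

```text
time_s: 5.08
ee_pos: [454.6, -63.1, 73.9]
ee_rot: [-129.6, 90.0, 152.8]
force: [-0.7, 0.1, 2.2]
gripper_width: 0.5
```

```bash
cat > st.py <<'E'
from workcell import sensors
import numpy as np
np.set_printoptions(suppress=True,precision=2)
for i in range(3):
    s=sensors.state();print(s["time_s"],s["ee_pos"],s["force"],s["torque"],s["gripper_width"])
E
python3 st.py
```

```text
5.0833 [454.6  -63.12  73.93] [-0.75  0.12  2.2 ] [ 0.01 -0.06 -0.03] 0.5266976260479254
5.0833 [454.6  -63.12  73.93] [-0.75  0.12  2.2 ] [ 0.01 -0.06 -0.03] 0.5266976260479254
5.0833 [454.6  -63.12  73.93] [-0.75  0.12  2.2 ] [ 0.01 -0.06 -0.03] 0.5266976260479254
```

Call:
play_rows([
  [0,0,-0.001,0,0],
  [0,0,-0.002,0,0],
  [0,0,-0.003,0,0],
  [0,0,-0.004,0,0],
  [0,0,-0.005,0,0],
  [0,0,-0.006,0,0],
  [0,0,-0.006,0,0],
  [0,0,-0.006,0,0],
])

```text
time_s: 5.75
ee_pos: [454.6, -63.1, 67.9]
ee_rot: [-133.9, 90.0, 148.5]
force: [-0.8, -0.0, 2.5]
gripper_width: 0.5
```

Call:
play_rows([
  [0,0,-0.0005,0,0],
  [0,0,-0.001,0,0],
  [0,0,-0.0015,0,0],
  [0,0,-0.002,0,0],
  [0,0,-0.0025,0,0],
  [0,0,-0.0025,0,0],
  [0,0,-0.0025,0,0],
  [0,0,-0.0025,0,0],
])

```text
time_s: 6.42
ee_pos: [454.6, -63.1, 65.5]
ee_rot: [110.6, 90.0, 33.1]
force: [-1.4, 0.6, 4.2]
gripper_width: 0.2
```

Call:
play_rows([
  [0,0,-0.0003,0,0],
  [0,0,-0.0005,0,0],
  [0,0,-0.0005,0,0],
  [0,0,-0.0005,0,0],
  [0,0,-0.0005,0,0],
  [0,0,-0.0005,0,0],
  [0,0,-0.0005,0,0],
  [0,0,-0.0005,0,0],
])

```text
time_s: 7.08
ee_pos: [454.6, -63.1, 65.0]
ee_rot: [110.7, 90.0, 33.1]
force: [-1.0, 0.8, 2.5]
gripper_width: 0.4
```

Call:
play_rows([
  [0,0,-0.0003,0,0],
  [0,0,-0.0005,0,0],
  [0,0,-0.0005,0,0],
  [0,0,-0.0005,0,0],
  [0,0,-0.0005,0,0],
  [0,0,-0.0005,0,0],
  [0,0,-0.0005,0,0],
  [0,0,-0.0005,0,0],
])

```text
time_s: 7.75
ee_pos: [454.7, -63.2, 64.5]
ee_rot: [73.3, 90.0, -4.2]
force: [-1.0, 0.5, 2.8]
gripper_width: 0.4
```

Call:
play_rows([
  [0,0,0.025,0,0],
  [0.005,0.005,0.055,0,0],
  [0.027,0.03,0.065,-0.03,0],
  [0.05,0.055,0.065,-0.06,0],
  [0.075,0.083,0.065,-0.09,0],
  [0.1,0.111,0.065,-0.12,0],
  [0.117,0.13,0.065,-0.14,0],
  [0.123,0.137,0.065,-0.14,0],
])

```text
time_s: 8.42
ee_pos: [580.3, 76.7, 129.0]
ee_rot: [108.7, 89.9, 23.2]
force: [1.0, 0.3, 0.3]
gripper_width: 0.2
```

Call:
play_rows([
  [0,0,0,0,0],
  [0,0,-0.01,0,0],
  [0,0,-0.02,0,0],
  [0,0,-0.03,0,0],
  [0,0,-0.035,0,0],
  [0,0,-0.0395,0,0],
  [0,0,-0.0395,0,0],
  [0,0,-0.0395,0,0],
])

```text
time_s: 9.08
ee_pos: [577.5, 73.5, 89.8]
ee_rot: [-82.9, 90.0, -168.5]
force: [-0.7, -0.8, -0.0]
gripper_width: 0.5
```

```bash
python3 look.py pics/w4.png
```

```text
9.0833 [577.52  73.53  89.83] jaw yaw 4.385927504276408 [-0.67 -0.76 -0.02] 0.4893746268916359
```

View pics/w4.png

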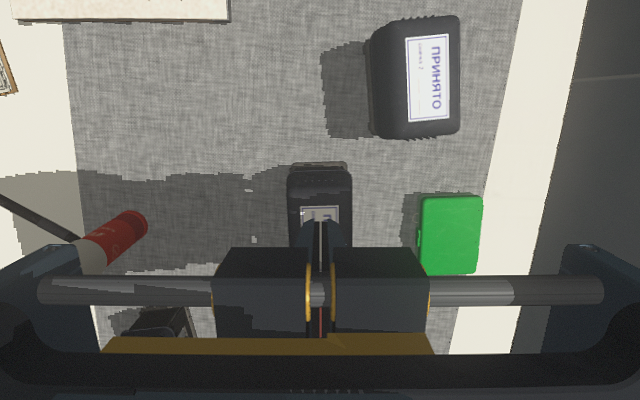

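Call:
play_rows([
  [0,0,-0.006,0,0],
  [0,0,-0.01,0,0],
  [0,0,-0.012,0,0],
  [0,0,-0.013,0,0],
  [0,0,-0.014,0,0],
  [0,0,-0.015,0,0],
  [0,0,-0.016,0,0],
  [0,0,-0.016,0,0],
])

```text
time_s: 9.8
ee_pos: [577.7, 73.9, 74.2]
ee_rot: [91.2, 90.0, 5.6]
force: [-0.7, 0.9, 2.3]
gripper_width: 0.2
```

Call:
play_rows([
  [0,0,-0.001,0,0],
  [0,0,-0.002,0,0],
  [0,0,-0.003,0,0],
  [0,0,-0.004,0,0],
  [0,0,-0.005,0,0],
  [0,0,-0.006,0,0],
  [0,0,-0.006,0,0],
  [0,0,-0.006,0,0],
])

```text
time_s: 10.47
ee_pos: [577.7, 73.9, 68.0]
ee_rot: [95.1, 90.0, 9.5]
force: [-0.9, 0.4, 4.9]
gripper_width: 0.7
```

Call:
play_rows([
  [0,0,-0.0005,0,0],
  [0,0,-0.001,0,0],
  [0,0,-0.0015,0,0],
  [0,0,-0.002,0,0],
  [0,0,-0.0025,0,0],
  [0,0,-0.0025,0,0],
  [0,0,-0.0025,0,0],
  [0,0,-0.0025,0,0],
])

```text
time_s: 11.13
ee_pos: [577.7, 73.9, 65.7]
ee_rot: [94.9, 90.0, 9.3]
force: [-1.6, 0.2, 5.4]
gripper_width: 0.1
```

Call:
play_rows([
  [0,0,-0.0003,0,0],
  [0,0,-0.0005,0,0],
  [0,0,-0.0005,0,0],
  [0,0,-0.0005,0,0],
  [0,0,-0.0005,0,0],
  [0,0,-0.0005,0,0],
  [0,0,-0.0005,0,0],
  [0,0,-0.0005,0,0],
])

```text
time_s: 11.8
ee_pos: [577.7, 73.9, 65.2]
ee_rot: [96.2, 90.0, 10.6]
force: [-0.9, 0.0, 5.1]
gripper_width: 0.6
```

Call:
play_rows([
  [0,0,-0.0003,0,0],
  [0,0,-0.0005,0,0],
  [0,0,-0.0005,0,0],
  [0,0,-0.0005,0,0],
  [0,0,-0.0005,0,0],
  [0,0,-0.0005,0,0],
  [0,0,-0.0005,0,0],
  [0,0,-0.0005,0,0],
])

```text
time_s: 12.47
ee_pos: [577.7, 73.9, 64.7]
ee_rot: [94.4, 90.0, 8.8]
force: [-2.0, -0.5, 6.0]
gripper_width: 0.6
```

```bash
python3 - <<'E'
from ov import *
np.set_printoptions(suppress=True,precision=1)
s,f=pickle.load(open("pics/w4.png.pkl","rb"))
s["ee_pos"]=np.array([577.7,73.9,90.])
q=np.array([[405,38],[447,34],[450,119],[407,122]])
p=ray(f,q,75.5,s)[:,:2];print(p,p.mean(0),cv2.minAreaRect(p.astype(np.float32)))
ov("pics/w4.png.pkl","pics/o4.png",[(626.7,167.4,10.3,44,68,75.5,(0,255,0)),(626.7,167.4,10.3,38,60,2,(0,255,255))],(300,0,550,180),3)
E
```

```text
[[613.6 187.3]
 [634.7 191.1]
 [643.5 149.3]
 [620.5 145.8]] [628.1 168.4] ((628.5355224609375, 168.42010498046875), (23.27768325805664, 42.66353988647461), 9.422750473022461)
```

View pics/o4.png

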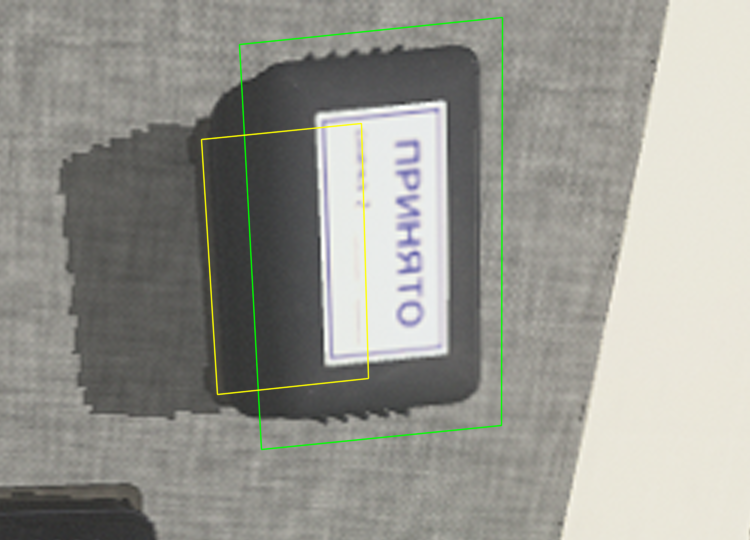

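Call:
play_rows([
  [0,0,0.015,0,0],
  [0,0,0.03,0,0],
  [0.01,0.019,0.035,0.02,0],
  [0.025,0.047,0.035,0.05,0],
  [0.04,0.075,0.035,0.08,0],
  [0.05,0.094,0.03,0.096,0],
  [0.05,0.094,0.027,0.096,0],
  [0.05,0.094,0.0255,0.096,0],
])

```text
time_s: 13.13
ee_pos: [627.3, 168.5, 88.3]
ee_rot: [-77.2, 89.9, -157.2]
force: [-0.8, -0.2, 0.0]
gripper_width: 0.2
```

Call:
play_rows([
  [0,0,-0.006,0,0],
  [0,0,-0.01,0,0],
  [0,0,-0.012,0,0],
  [0,0,-0.013,0,0],
  [0,0,-0.014,0,0],
  [0,0,-0.015,0,0],
  [0,0,-0.016,0,0],
  [0,0,-0.016,0,0],
])

```text
time_s: 13.8
ee_pos: [627.8, 167.4, 74.6]
ee_rot: [49.5, 89.9, -30.6]
force: [-0.6, -1.7, 3.3]
gripper_width: 0.6
```

Call:
play_rows([
  [0,0,-0.001,0,0],
  [0,0,-0.002,0,0],
  [0,0,-0.003,0,0],
  [0,0,-0.004,0,0],
  [0,0,-0.005,0,0],
  [0,0,-0.006,0,0],
  [0,0,-0.006,0,0],
  [0,0,-0.006,0,0],
])

```text
time_s: 14.47
ee_pos: [627.8, 167.5, 68.7]
ee_rot: [38.9, 89.9, -41.1]
force: [-0.9, -3.3, 7.7]
gripper_width: 0.6
```

Call:
play_rows([
  [0,0,-0.0005,0,0],
  [0,0,-0.001,0,0],
  [0,0,-0.0015,0,0],
  [0,0,-0.002,0,0],
  [0,0,-0.0025,0,0],
  [0,0,-0.0025,0,0],
  [0,0,-0.0025,0,0],
  [0,0,-0.0025,0,0],
])

```text
time_s: 15.13
ee_pos: [627.9, 167.5, 66.5]
ee_rot: [46.0, 89.9, -34.0]
force: [-1.8, -2.5, 7.8]
gripper_width: 0.3
```

Call:
play_rows([
  [0,0,-0.0003,0,0],
  [0,0,-0.0006,0,0],
  [0,0,-0.0009,0,0],
  [0,0,-0.001,0,0],
  [0,0,-0.001,0,0],
  [0,0,-0.001,0,0],
  [0,0,-0.001,0,0],
  [0,0,-0.001,0,0],
])

```text
time_s: 15.8
ee_pos: [627.9, 167.4, 65.6]
ee_rot: [49.0, 89.9, -31.1]
force: [-2.3, -3.1, 9.5]
gripper_width: 0.5
```

Call:
play_rows([
  [0,0,-0.0003,0,0],
  [0,0,-0.0006,0,0],
  [0,0,-0.0007,0,0],
  [0,0,-0.0007,0,0],
  [0,0,-0.0007,0,0],
  [0,0,-0.0007,0,0],
  [0,0,-0.0007,0,0],
  [0,0,-0.0007,0,0],
])

```text
time_s: 16.47
ee_pos: [627.9, 167.4, 64.9]
ee_rot: [48.2, 89.9, -31.9]
force: [-1.7, -3.2, 9.1]
gripper_width: 0.8
```

Call:
play_rows([
  [0,0,0.015,0,0],
  [0,0,0.03,0,0],
  [0,-0.01,0.05,0,0],
  [0,-0.03,0.065,0,1],
  [0,-0.05,0.075,0,1],
  [0,-0.06,0.08,0,1],
  [0,-0.06,0.08,0,1],
  [0,-0.06,0.08,0,1],
])

```text
time_s: 17.13
ee_pos: [627.5, 108.1, 143.1]
ee_rot: [-159.6, 89.9, 120.3]
force: [-0.9, -0.1, 0.2]
gripper_width: 30.4
```

Call:
play_rows([
  [0,0,0,0,1],
  [0,0,0,0,1],
  [0,0,0,0,1],
  [0,0,0,0,1],
  [0,0,0,0,1],
  [0,0,0,0,1],
  [0,0,0,0,1],
  [0,0,0,0,1],
])

```text
time_s: 17.8
ee_pos: [627.6, 107.9, 143.8]
ee_rot: [99.4, 90.0, 19.3]
force: [0.5, -0.4, -1.0]
gripper_width: 84.2
```

```bash
python3 look.py pics/w5.png
```

```text
17.8 [627.65 107.94 143.78] jaw yaw 9.91828842491811 [ 0.48 -0.35 -0.99] 84.24827968741029
```

View pics/w5.png

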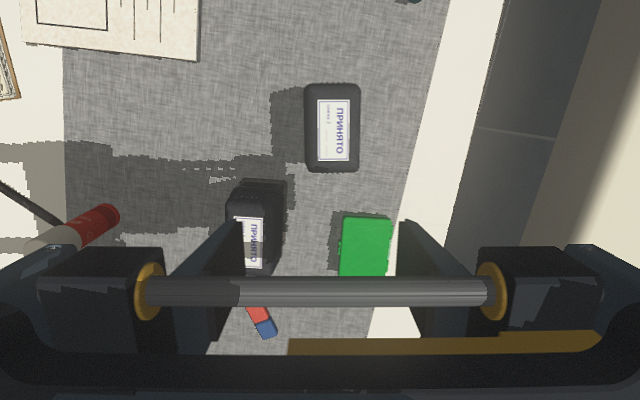

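```bash
cat > lab.py <<'E'
from ov import *
def label(f,s,x0,y0,x1,y1,z=75.5,thr=150):
    g=cv2.cvtColor(f["img"][y0:y1,x0:x1],cv2.COLOR_BGR2GRAY);m=(g>thr).astype(np.uint8)
    m=cv2.morphologyEx(m,cv2.MORPH_CLOSE,np.ones((5,5)))
    k,l,st,c=cv2.connectedComponentsWithStats(m);i=max(range(1,k),key=lambda j:st[j,4])
    p=np.argwhere(l==i)[:,::-1]+[x0,y0]; w=ray(f,p.astype(float),z,s)[:,:2].astype(np.float32)
    return len(p),w.mean(0),cv2.minAreaRect(w)
E
python3 - <<'E'
from lab import *
np.set_printoptions(suppress=True,precision=1)
s,f=pickle.load(open("pics/w5.png.pkl","rb"));s["ee_pos"]=np.array([627.7,108,143.8])
print(label(f,s,308,88,358,168))
r=label(f,s,308,88,358,168)
x,y=r[2][0];ov("pics/w5.png.pkl","pics/o5.png",[(x,y,r[2][2],44,68,75.5,(0,255,0)),(x,y,r[2][2],38,60,2,(0,255,255))],(260,50,400,190),4)
E
```

```text
(1958, array([627.6, 169. ], dtype=float32), ((627.728759765625, 168.3599090576172), (22.47020149230957, 41.34880065917969), 9.961387634277344))
```

View pics/o5.png

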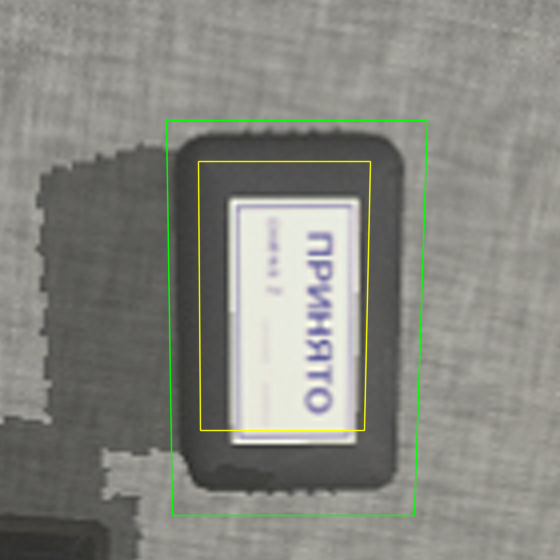

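Call:
play_rows([
  [0,0.02,0,0,1],
  [0,0.045,0,0,1],
  [0,0.06,0,0,1],
  [0,0.0605,-0.015,0,1],
  [0,0.0605,-0.035,0,1],
  [0,0.0605,-0.052,0,1],
  [0,0.0605,-0.06,0,1],
  [0,0.0605,-0.06,0,1],
])

```text
time_s: 18.52
ee_pos: [626.2, 168.1, 81.6]
ee_rot: [-83.7, 89.7, -163.8]
force: [-0.3, -0.1, -0.0]
gripper_width: 90.9
```

```bash
python3 look.py pics/w6.png
```

```text
18.5167 [626.23 168.08  81.59] jaw yaw 9.929567137285558 [-0.33 -0.15 -0.03] 90.94315652811841
```

View pics/w6.png

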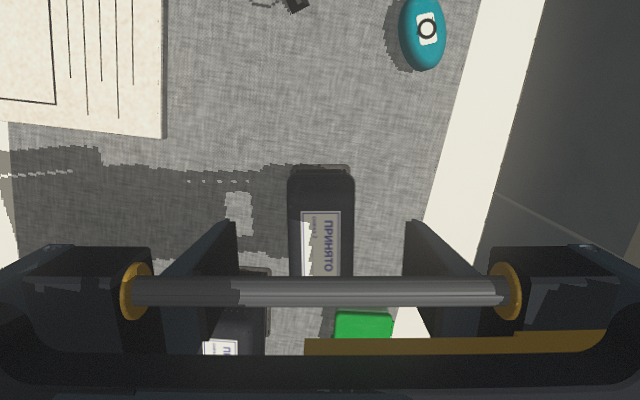

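Call:
play_rows([
  [0,0,-0.01,0,1],
  [0,0,-0.022,0,1],
  [0,0,-0.034,0,1],
  [0,0,-0.043,0,1],
  [0,0,-0.047,0,1],
  [0,0,-0.047,0,1],
  [0,0,-0.047,0,0.6],
  [0,0,-0.047,0,0.4],
], squeeze=12)

```text
time_s: 19.23
ee_pos: [628.1, 168.5, 37.2]
ee_rot: [92.9, 89.9, 12.9]
force: [0.1, -0.6, -0.7]
gripper_width: 80.8
```

Call:
play_rows([
  [0,0,0,0,0.4],
  [0,0,0,0,0.3],
  [0,0,0,0,0.3],
  [0,0,0,0,0.3],
  [0,0,0,0,0.3],
  [0,0,0,0,0.3],
  [0,0,0,0,0.3],
  [0,0,0,0,0.3],
])

```text
time_s: 19.9
ee_pos: [627.6, 168.3, 36.9]
ee_rot: [-89.1, 90.0, -169.2]
force: [-1.7, -0.9, 0.7]
gripper_width: 43.3
```

Call:
play_rows([
  [0,0,0.005,0,0.3],
  [0,0,0.012,0,0.3],
  [0,0,0.022,0,0.3],
  [0,0,0.035,0,0.3],
  [0,0,0.048,0,0.3],
  [0,0,0.058,0,0.3],
  [0,0,0.06,0,0.3],
  [0,0,0.06,0,0.3],
])

```text
time_s: 20.57
ee_pos: [628.3, 168.5, 98.1]
ee_rot: [94.0, 89.9, 14.0]
force: [-0.2, 0.8, -1.3]
gripper_width: 43.0
```

```bash
python3 look.py pics/w7.png
```

```text
20.5667 [628.29 168.54  98.14] jaw yaw 9.913928211180824 [-0.21  0.81 -1.32] 42.97834329925247
```

View pics/w7.png

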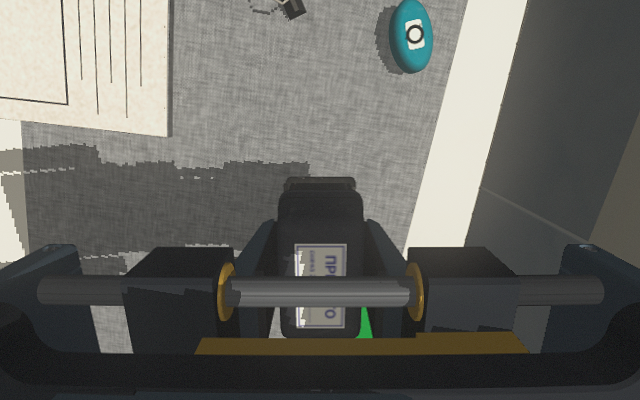

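Call:
play_rows([
  [-0.015,0,0.005,-0.01,0.3],
  [-0.045,0,0.012,-0.03,0.3],
  [-0.08,0,0.02,-0.05,0.3],
  [-0.115,0,0.02,-0.07,0.3],
  [-0.15,0,0.02,-0.09,0.3],
  [-0.185,0,0.02,-0.11,0.3],
  [-0.202,0,0.02,-0.13,0.3],
  [-0.207,0,0.02,-0.13,0.3],
])

```text
time_s: 21.28
ee_pos: [416.5, 167.6, 116.0]
ee_rot: [-74.7, 89.8, -162.2]
force: [0.4, -0.1, -0.1]
gripper_width: 43.4
```

```bash
python3 look.py pics/w8.png
```

```text
21.2833 [416.47 167.65 116.03] jaw yaw 2.500832012743615 [ 0.45 -0.1  -0.06] 43.358596398738584
```

View pics/w8.png

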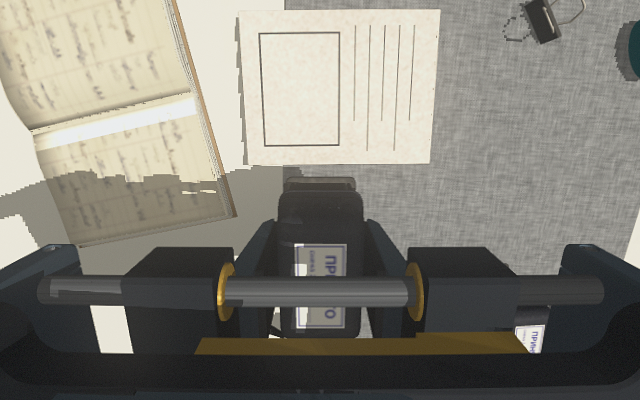

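Call:
play_rows([
  [0,0.0,0,0,0.3],
  [0,0,0,0,0.3],
  [0,0,0,0,0.3],
  [0,0,0,0,0.3],
  [0,0,0,0,0.3],
  [0,0,0,0,0.3],
  [0,0,0,0,0.3],
  [0,0,0,0,0.3],
])

```text
time_s: 22.0
ee_pos: [420.8, 168.3, 116.7]
ee_rot: [9.7, 90.0, -77.8]
force: [0.0, -0.3, -0.4]
gripper_width: 43.5
```

```bash
python3 look.py pics/w9.png; python3 - <<'E'
from ov import *
s,f=pickle.load(open("pics/w9.png.pkl","rb"))
cv2.imwrite("pics/w9c.png",cv2.resize(f["img"][0:180,235:445],None,fx=3.3,fy=3.3,interpolation=cv2.INTER_CUBIC))
E
```

```text
22.0 [420.76 168.33 116.71] jaw yaw 2.459399872027807 [ 0.02 -0.29 -0.41] 43.45414856094161
```

View pics/w9c.png

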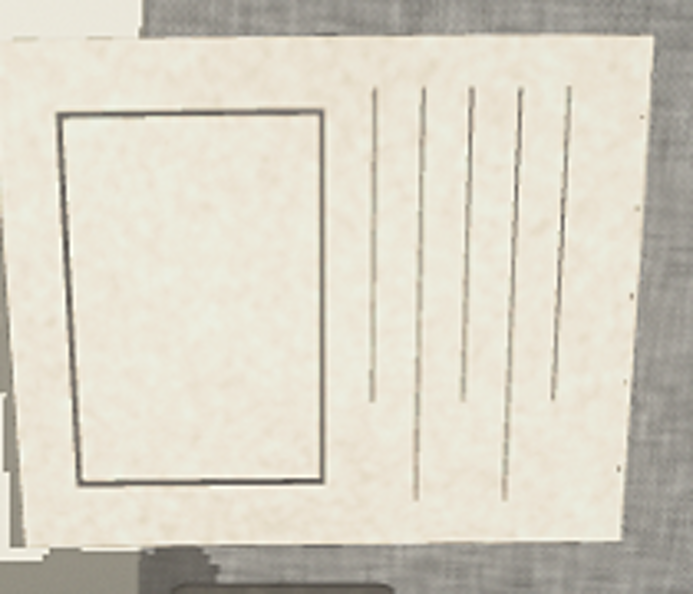

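```bash
python3 - <<'E'
from ov import *
np.set_printoptions(suppress=True,precision=1)
s,f=pickle.load(open("pics/w9.png.pkl","rb"))
s["ee_pos"]=np.array([420.7,168.4,116.8])
q=np.array([[59,115],[322,111],[322,482],[79,484]])/3.3+[235,0]
p=ray(f,q,12,s)[:,:2];print(p,p.mean(0));d=p[0]-p[3];print(np.linalg.norm(d),np.linalg.norm(p[1]-p[2]),np.linalg.norm(p[1]-p[0]),np.linalg.norm(p[3]-p[2]))
e=np.r_[[p[1]-p[0]],[p[2]-p[3]]];print("yaw x edges",np.degrees(np.arctan2(e[:,1],e[:,0])))
e=np.r_[[p[0]-p[3]],[p[1]-p[2]]];print("yaw y edges",np.degrees(np.arctan2(-e[:,0],e[:,1])))
q=np.array([[653,36],[620,540],[25,546]])/3.3+[235,0]
print("pad",ray(f,q,12,s)[:,:2])
E
```

```text
[[365.7 294.4]
 [425.7 297.7]
 [430.1 213.3]
 [370.1 210.2]] [397.9 253.9]
84.29155366554983 84.51572154029932 60.087083345952536 60.10522807692024
yaw x edges [3.1 2.9]
yaw y edges [3. 3.]
pad [[499.5 317. ]
 [505.7 202.1]
 [356.4 194.1]]
```

```bash
python3 - <<'E'
from ov import *
np.set_printoptions(suppress=True,precision=1)
s,f=pickle.load(open("pics/w9.png.pkl","rb"))
s["ee_pos"]=np.array([420.7,168.4,116.8])
p=ray(f,[[294,244],[347,244],[345,328],[296,328]],155.5,s)[:,:2];print(p,p.mean(0))
E
```

```text
[[410.1 188.5]
 [432.5 189.5]
 [434.4 147.6]
 [411.8 146.6]] [422.2 168.1]
```

Call:
play_rows([
  [-0.008,0.03,0,0.009,0.3],
  [-0.016,0.06,0,0.009,0.3],
  [-0.022,0.08,0,0.009,0.3],
  [-0.0235,0.0855,-0.015,0.009,0.3],
  [-0.0235,0.0855,-0.03,0.009,0.3],
  [-0.0235,0.0855,-0.045,0.009,0.3],
  [-0.0235,0.0855,-0.057,0.009,0.3],
  [-0.0235,0.0855,-0.06,0.009,0.3],
])

```text
time_s: 22.72
ee_pos: [395.9, 253.3, 55.1]
ee_rot: [-60.6, 89.8, -147.6]
force: [-0.3, -0.1, -0.8]
gripper_width: 43.1
```

Call:
play_rows([
  [0,0,0,0,0.3],
  [0,0,0,0,0.3],
  [0,0,-0.002,0,0.3],
  [0,0,-0.004,0,0.3],
  [0,0,-0.006,0,0.3],
  [0,0,-0.007,0,0.3],
  [0,0,-0.008,0,0.3],
  [0,0,-0.008,0,0.3],
])

```text
time_s: 23.38
ee_pos: [397.1, 253.8, 48.6]
ee_rot: [-54.4, 90.0, -141.4]
force: [0.2, 0.3, -1.8]
gripper_width: 43.6
```

```bash
python3 look.py pics/w10.png
```

```text
23.3833 [397.06 253.79  48.64] jaw yaw 2.9747103936003354 [ 0.17  0.28 -1.8 ] 43.60391573401198
```

View pics/w10.png

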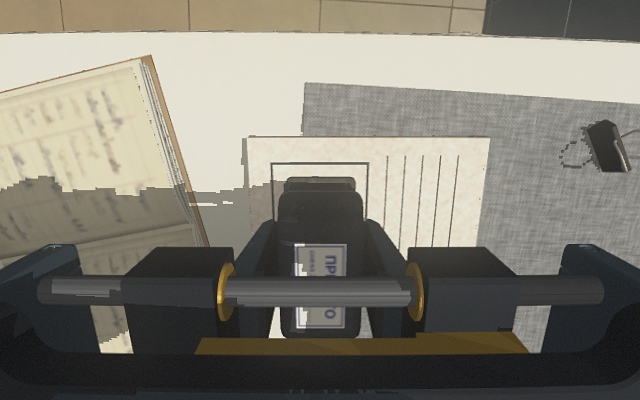

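Call:
play_rows([
  [0,0,-0.0005,0,0.3],
  [0,0,-0.001,0,0.3],
  [0,0,-0.0015,0,0.3],
  [0,0,-0.002,0,0.3],
  [0,0,-0.002,0,0.3],
  [0,0,-0.002,0,0.3],
  [0,0,-0.002,0,0.3],
  [0,0,-0.002,0,0.3],
])

```text
time_s: 24.1
ee_pos: [397.2, 253.9, 46.9]
ee_rot: [94.8, 90.0, 7.8]
force: [-0.1, 0.4, 1.5]
gripper_width: 43.1
```

Call:
play_rows([
  [0,0,0,0,0.55],
  [0,0,0,0,0.6],
  [0,0,0,0,0.7],
  [0,0,0,0,0.8],
  [0,0,0,0,0.9],
  [0,0,0,0,1],
  [0,0,0,0,1],
  [0,0,0,0,1],
])

```text
time_s: 24.77
ee_pos: [397.2, 253.9, 46.8]
ee_rot: [101.3, 90.0, 14.2]
force: [0.2, -0.9, 1.2]
gripper_width: 90.1
```

```bash
python3 look.py pics/w11.png
```

```text
24.7667 [397.17 253.88  46.79] jaw yaw 2.979757675949117 [ 0.21 -0.92  1.17] 90.07113293372436
```

View pics/w11.png

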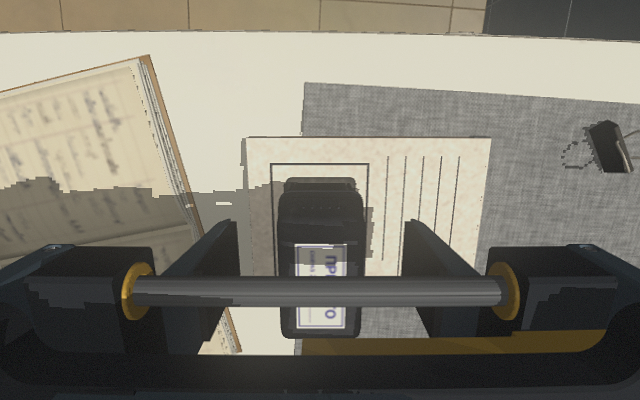

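Call:
play_rows([
  [0,0,0.01,0,1],
  [0,0,0.025,0,1],
  [0,0,0.04,0,1],
  [0,0,0.055,0,1],
  [0,0,0.06,0,1],
  [0,0,0.06,0,0],
  [0,0,0.06,0,0],
  [0,0,0.06,0,0],
], squeeze=20)

```text
time_s: 25.48
ee_pos: [396.5, 253.5, 105.9]
ee_rot: [-59.7, 89.9, -146.7]
force: [-0.6, -0.6, 0.9]
gripper_width: 73.8
```

Call:
play_rows([
  [0,0,0,0,0],
  [0,0,0,0,0],
  [0,0,0,0,0],
  [0,0,0,0,0],
  [0,0,0,0,0],
  [0,0,-0.004,0,0],
  [0,0,-0.007,0,0],
  [0,0,-0.007,0,0],
])

```text
time_s: 26.15
ee_pos: [396.6, 253.5, 99.0]
ee_rot: [-60.2, 89.9, -147.2]
force: [-0.2, -0.3, -0.5]
gripper_width: 20.6
```

Call:
play_rows([
  [0,0,-0.005,0,0],
  [0,0,-0.008,0,0],
  [0,0,-0.01,0,0],
  [0,0,-0.012,0,0],
  [0,0,-0.014,0,0],
  [0,0,-0.015,0,0],
  [0,0,-0.016,0,0],
  [0,0,-0.016,0,0],
])

```text
time_s: 26.82
ee_pos: [397.2, 253.9, 84.0]
ee_rot: [88.2, 90.0, 1.2]
force: [-0.8, 0.2, 3.9]
gripper_width: 0.5
```

Call:
play_rows([
  [0,0,-0.001,0,0],
  [0,0,-0.002,0,0],
  [0,0,-0.003,0,0],
  [0,0,-0.004,0,0],
  [0,0,-0.005,0,0],
  [0,0,-0.006,0,0],
  [0,0,-0.007,0,0],
  [0,0,-0.007,0,0],
])

```text
time_s: 27.48
ee_pos: [397.2, 253.9, 77.2]
ee_rot: [105.9, 90.0, 18.9]
force: [-1.7, -0.5, 8.1]
gripper_width: 0.3
```

Call:
play_rows([
  [0,0,-0.0005,0,0],
  [0,0,-0.001,0,0],
  [0,0,-0.0014,0,0],
  [0,0,-0.0018,0,0],
  [0,0,-0.002,0,0],
  [0,0,-0.002,0,0],
  [0,0,-0.002,0,0],
  [0,0,-0.002,0,0],
])

```text
time_s: 28.15
ee_pos: [397.2, 253.9, 75.4]
ee_rot: [107.5, 90.0, 20.5]
force: [-2.5, -0.8, 8.6]
gripper_width: 0.6
```

Now 10.1 mm down; a further 0.9 mm to be clearly past the click, then up.

Call:
play_rows([
  [0,0,-0.0003,0,0],
  [0,0,-0.0006,0,0],
  [0,0,-0.0009,0,0],
  [0,0,-0.0009,0,0],
  [0,0,-0.0009,0,0],
  [0,0,-0.0009,0,0],
  [0,0,-0.0009,0,0],
  [0,0,-0.0009,0,0],
])

```text
time_s: 28.82
ee_pos: [397.2, 253.9, 74.6]
ee_rot: [109.5, 90.0, 22.5]
force: [-3.3, -1.7, 8.9]
gripper_width: 0.5
```

Call:
play_rows([
  [0,0,0.002,0,0],
  [0,0,0.005,0,0],
  [0,0,0.009,0,0],
  [0,0,0.014,0,0],
  [0,0,0.025,0,0],
  [0,0,0.045,0,0],
  [0,0,0.075,0,0],
  [0,0,0.1,0,0],
])

```text
time_s: 29.48
ee_pos: [397.1, 253.9, 174.8]
ee_rot: [-76.9, 90.0, -163.9]
force: [1.1, 1.2, 0.6]
gripper_width: 0.3
```

Call:
play_rows([
  [0,-0.02,0.01,0,0],
  [0,-0.05,0.02,0,0],
  [0,-0.08,0.03,0,0],
  [0,-0.1,0.03,0,0],
  [0,-0.11,0.03,0,0],
  [0,-0.11,0.03,0,0],
  [0,-0.11,0.03,0,0],
  [0,-0.11,0.03,0,0],
])

```text
time_s: 30.15
ee_pos: [397.2, 144.7, 203.5]
ee_rot: [-134.4, 90.0, 138.6]
force: [0.6, 0.5, 0.4]
gripper_width: 0.6
```

```bash
python3 look.py pics/w12.png; python3 - <<'E'
from lab import *
from workcell import grab_frame
np.set_printoptions(suppress=True,precision=1)
f=grab_frame("scene");cv2.imwrite("pics/scene9.png",f["img"])
f=grab_frame("top");cv2.imwrite("pics/top9.png",f["img"])
pickle.dump((None,f),open("pics/top9.png.pkl","wb"))
for n,(x,y) in (("M",(299,191)),("R",(359,249))): print(n,label(f,None,x-22,y-22,x+22,y+22,75.5,165))
E
```

```text
30.15 [397.19 144.66 203.47] jaw yaw 3.000293469155425 [0.55 0.51 0.45] 0.5869654653303074
M (179, array([576.4,  72.9], dtype=float32), ((576.118896484375, 72.76934814453125), (20.572134017944336, 40.087364196777344), 1.7792805433273315))
R (186, array([452.3, -64. ], dtype=float32), ((452.3494873046875, -63.92715072631836), (21.352237701416016, 41.291526794433594), 12.878554344177246))
```

View pics/w12.png

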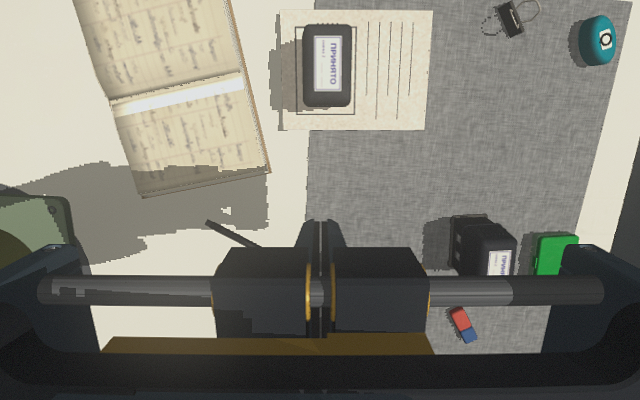

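View pics/scene9.png

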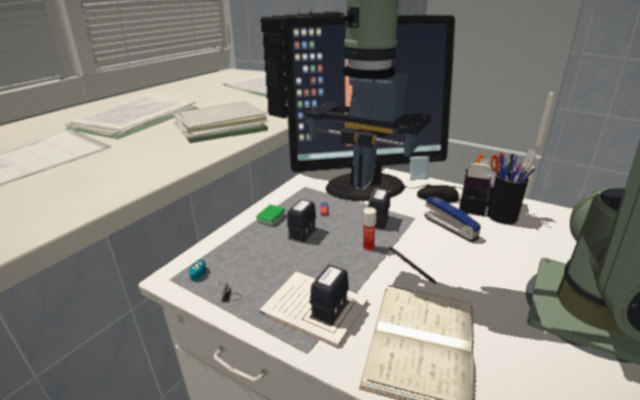

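View pics/top9.png

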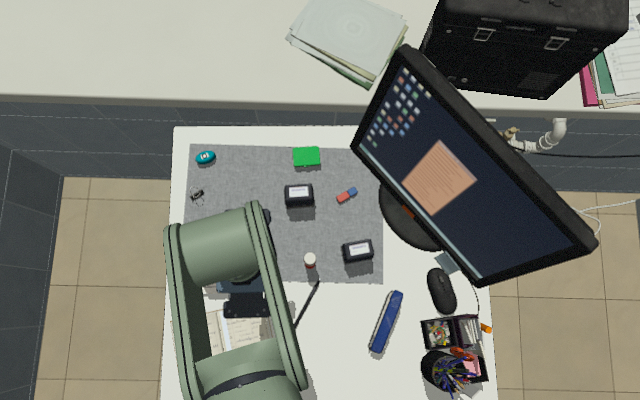

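```bash
python3 - <<'E'
from lab import *
np.set_printoptions(suppress=True,precision=1)
s,f=pickle.load(open("pics/w12.png.pkl","rb"))
print(label(f,s,305,28,350,102,85.5))
cv2.imwrite("pics/w12c.png",cv2.resize(f["img"][0:150,260:450],None,fx=4,fy=4,interpolation=cv2.INTER_CUBIC))
q=proj(f,box(397.9,253.9,3,60,84,12),s);print(q)
E
```

```text
(1539, array([398.5, 254.3], dtype=float32), ((398.6137390136719, 254.08506774902344), (22.11014175415039, 40.99652862548828), 3.0244579315185547))
[[296.6 114.3]
 [354.  114.3]
 [356.1  27.1]
 [295.2  27.1]]
```

View pics/w12c.png

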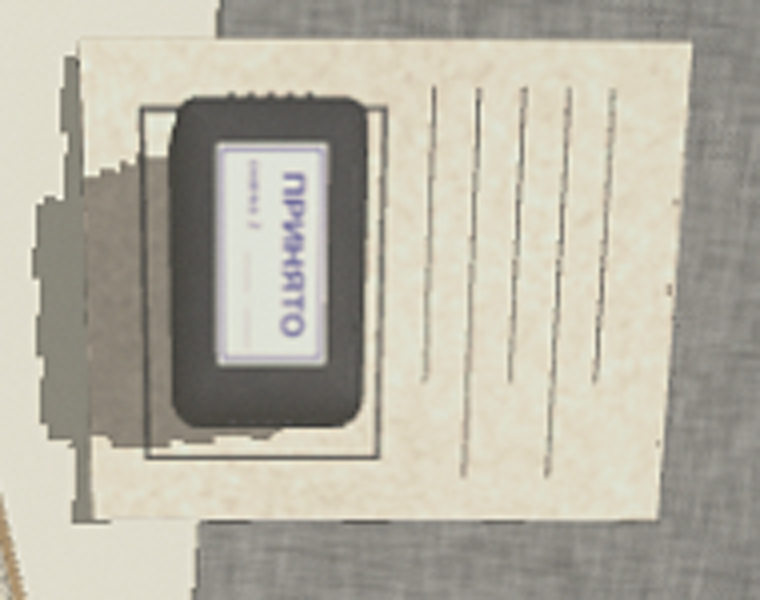

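Call:
play_rows([
  [0,0.035,0,0,0],
  [0,0.07,-0.01,0,0],
  [0,0.1,-0.03,0,0],
  [0,0.11,-0.06,0,0],
  [0,0.11,-0.09,0,0],
  [0,0.11,-0.105,0,0],
  [0,0.11,-0.11,0,0],
  [0,0.11,-0.11,0,0],
])

```text
time_s: 30.97
ee_pos: [396.3, 254.0, 92.6]
ee_rot: [-62.1, 89.8, -149.1]
force: [0.4, -0.6, 0.3]
gripper_width: 0.9
```

Call:
play_rows([
  [0,0,-0.003,0,0],
  [0,0,-0.005,0,0],
  [0,0,-0.0065,0,0],
  [0,0,-0.0075,0,0],
  [0,0,-0.008,0,0],
  [0,0,-0.008,0,0],
  [0,0,-0.008,0,0],
  [0,0,-0.008,0,0],
])

```text
time_s: 31.63
ee_pos: [397.3, 253.8, 86.0]
ee_rot: [111.3, 90.0, 24.3]
force: [0.2, -0.2, -0.2]
gripper_width: 0.2
```

Placement is within 1 mm and square. Now a feather-light touch to find where the cap's top really is.

Call:
play_rows([
  [0,0,-0.0002,0,0],
  [0,0,-0.0004,0,0],
  [0,0,-0.0006,0,0],
  [0,0,-0.0006,0,0],
  [0,0,-0.0006,0,0],
  [0,0,-0.0006,0,0],
  [0,0,-0.0006,0,0],
  [0,0,-0.0006,0,0],
])

```text
time_s: 32.3
ee_pos: [397.3, 253.9, 85.4]
ee_rot: [104.3, 90.0, 17.2]
force: [-0.5, -0.8, 3.9]
gripper_width: 0.2
```

```bash
python3 st.py|tail -1
```

```text
32.3 [397.27 253.89  85.4 ] [-0.46 -0.77  3.92] [-0.18 -0.04 -0.01] 0.17750267283706309
```

Call:
play_rows([
  [0,0,0.003,0,0],
  [0,0,0.008,0,0],
  [0,0,0.02,0,0],
  [0,0,0.045,0,0],
  [0,0,0.08,0,0],
  [0,-0.02,0.11,0,0],
  [0,-0.05,0.12,0,0],
  [0,-0.08,0.12,0,0],
])

```text
time_s: 32.97
ee_pos: [398.9, 174.2, 208.6]
ee_rot: [108.9, 89.6, 22.0]
force: [1.1, 0.0, -0.4]
gripper_width: 0.5
```

Call:
play_rows([
  [0,-0.03,0,0,0],
  [0,-0.03,0,0,0],
  [0,-0.03,0,0,0],
  [0,-0.03,0,0,0],
  [0,-0.03,0,0,0],
  [0,-0.03,0,0,0],
  [0,-0.03,0,0,0],
  [0,-0.03,0,0,0],
])

```text
time_s: 33.63
ee_pos: [397.1, 144.5, 205.1]
ee_rot: [-81.1, 90.0, -168.0]
force: [0.4, 0.3, -0.4]
gripper_width: 0.4
```

```bash
python3 look.py pics/w13.png; python3 - <<'E'
from lab import *
s,f=pickle.load(open("pics/w13.png.pkl","rb"))
print(label(f,s,305,28,350,102,85.5))
E
```

```text
33.6333 [397.09 144.47 205.1 ] jaw yaw 3.047025472795248 [ 0.41  0.27 -0.35] 0.38648879016647947
(1538, array([398.36142, 254.24843], dtype=float32), ((398.4740905761719, 253.99661254882812), (22.227855682373047, 41.217864990234375), 3.073305606842041))
```

View pics/w13.png

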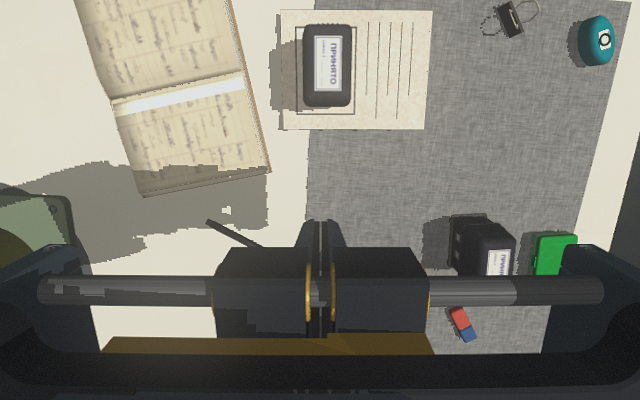

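The stamp is still upright at (328, 66) px, inside the frame, and the arm is clear of everything.

```bash
python3 -c "
from workcell import job_done
print(job_done())"
```

```text
the job is handed in; nothing more can be done
None
```

The stiffest stamp is standing square in the printed frame. It has been pressed there to about 10.9 mm (click at 10, stop at 12), and its cap has sprung back up. I handed the job in at about 34 s.

| Stamp pressed (world position, mm) | Force near 11 mm down |
|---|---|
| (454, −63) | about 3 N |
| (578, 74) | about 6 N |
| (628, 168) – the stiffest | about 9 N |

- **Pressing:** I pressed all three stamps 10.6–11 mm down. The highest force was about 9.5 N, and none showed the sharp rise of the hard stop.
- **Placement:** the last wrist picture puts the stamp at (398.4, 254.1) mm with a turn of 3.1°. The frame measured (397.9, 253.9) mm and 3.0°.
- **Click depth:** nothing reports the click directly, so it rests on depth. After the press on the pad I touched the cap lightly. Contact came at 85.4 mm and not at 86.0 mm, so the cap is back at full height and the depth figure holds.
- **Other two stamps:** they show no measurable movement in the top camera compared with the start.
- **Bystanders:** the glue stick, eraser and clip box look untouched in the pictures, but I did not re-measure them.

The top camera and the wrist camera disagree by about 3 mm on positions. I used the wrist camera for the grasp and the placing.

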